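Put the measuring cups back in their tray by size

ROBOT

A 6-joint arm with a two-finger parallel gripper is mounted at the origin on a cart in front of the work surface, level with it; the furniture and walls round the work are solid. World frame = base frame: x ahead of the robot, y to its left, z up, the work surface at z = 0. Lengths are in m, angles in rad, forces in N, time in s.
With the tool pointing down it reaches from about 0.425 to 0.95 m from the base axis. Payload 3.5 kg.
Tool frame: the origin (TCP) lies at the very end of the fingers, on their centre line; the grasp point (between the pads) lies 19 mm behind it (tcp_to_grasp is the distance from the TCP to the grasp point, in m); z points along the fingers, y is the line along which they close (so a half turn about z gives the same grasp; the last joint's range is limited). The gripper opens to 85 mm and grips with 20 to 120 N. Pads are 22 mm wide; open, the fingers measure 114 mm over their backs; the gripper's body (76 mm by 85 mm) begins 54 mm behind the grasp point. The pads swing forward as they close: fully open they stand 13 mm farther back than shut.
Start: joints at [1.071, 0.286, 1.577, -0, 1.279, -0.15], TCP at [0.231, 0.634, 0.195] pointing down, gripper open.
Joint ranges: [-2.77, 2.77], [-0.9, 2.22], [0.21, 2.48], [-1.53, 4.67], [0.24, 2.81], [-2.84, 2.84]. Speed limits (rad/s): [2.79, 2.79, 3.14, 3.14, 3.14, 3.14].

INTERFACE

Orientations are given as a unit quaternion [w, x, y, z].
In Python, from workcell import sense, camera, close_job, tcp_to_grasp gives the robot as it stands.
- The arm moves only by the tool servo_tool, never from a script. Its argument "deltas" is a list of rows, each an object of numbers: "x", "y", "z": the shift along the tool's x, y, z in mm; "roll": the turn about the tool's z in rad. A call has 1 to 8 rows; each row shifts and turns the commanded pose from where the row before left it, along the tool's axes as they then stand; what a row does not reach is not made up. A row lasts 1/12 s, in which the tool goes at most 41.7 mm and 7.16 degrees, less where a joint would pass 70% of its speed; a pose out of reach is approached as far as the arm can. A call is refused whole if a number of a shift passes 41.7 or a number of a turn 0.125, either way. A call with a gripper value outside its range is refused whole. "fingers" is the opening, from 0 (shut) to 1 (fully open), set as the call begins (left out, the last holds). The fingers move at their own pace and stop on an object; "newtons" is the grip in N (left out, the last holds). Time passes only in rows, so rows that do not move let the fingers close. It gives the time, the measured TCP pose, the force, the opening and the grip force at its end, in the units of the state.
- sense(): the state, without advancing time (a new reading comes with each control period).
- camera(name): name is "scene" or "top"; returns a dict with "img" (384x512x3 uint8, blue, green, red), "intrinsics" (3x3 intrinsics, pixels), "world_from_camera" (4x4, takes a point from camera to world coordinates). Camera axes: x right, y down, z forward; pixel columns grow to the right and rows downward; lengths in m; the calibration is good to about 2 mm. A picture is of the moment at which its call begins. There is no depth.
- close_job(): hands the job in; it is judged then, once.
The state is a dict: "clock": time; "joint_pos": joint angles; "qvel": joint speeds; "joint_torque": joint torques, N m; "tcp_pos": TCP position; "tcp_rot": TCP orientation; "wrist_force": force on the tool from outside, world axes, zero at the start; "wrist_torque": the same for the moment, N m; "finger_gap": opening from 0.0 (shut) to 1.0 (fully open); "grip_force": force on a finger pad.
Only numpy, scipy, OpenCV 4.12 (cv2) and the standard library are available. Lean on these libraries where they do the work, as an engineer would, in place of code of your own. Each camera call takes 0.05 s, during which the arm holds its last target. There are 200 camera calls.

TASK

Put the four steel measuring cups back in their beech tray in order of size: each upright and fully down in the well that is its own, from the smallest to the largest, with its handle lying between the two dowels in front of that well. Leave the egg timer and the spice jar standing where they are.

Things in the scene. Friction and masses are not known exactly. Their poses are not given: they have to be found in the camera images.
- cup_1: The smallest of four round open steel measuring cups, loose, upright: straight sides, 36 mm outside diameter, 30 mm high, wall 2 mm. Flat handle, 13 mm wide, 3 mm thick, level along the cup's own -x from just below the rim, ending 72 mm from the cup's axis. Origin: centre of the underside; z up. Grip it across the body, along its y.
- cup_2: The second smallest of four round open steel measuring cups, loose, upright: straight sides, 46 mm outside diameter, 35 mm high, wall 2 mm. Flat handle, 13 mm wide, 3 mm thick, level along the cup's own -x from just below the rim, ending 78 mm from the cup's axis. Origin: centre of the underside; z up. Grip it across the body, along its y.
- cup_3: The second largest of four round open steel measuring cups, loose, upright: straight sides, 56 mm outside diameter, 40 mm high, wall 2 mm. Flat handle, 13 mm wide, 3 mm thick, level along the cup's own -x from just below the rim, ending 84 mm from the cup's axis. Origin: centre of the underside; z up. Grip it across the body, along its y.
- cup_4: The largest of four round open steel measuring cups, loose, upright: straight sides, 66 mm outside diameter, 45 mm high, wall 2 mm. Flat handle, 13 mm wide, 3 mm thick, level along the cup's own -x from just below the rim, ending 91 mm from the cup's axis. Origin: centre of the underside; z up. Grip it across the body, along its y.
- well_1: The smallest of four round wells in a row in the fixed beech tray: 45 mm across, bevelled mouth, 11 mm deep, for the 36 mm cup; board top 24 mm above the table. On its front (robot's) side stand two 8 mm dowels, 28 mm apart inside, tops 36 mm above the well floor; the handle lies between. Origin: midway between the dowels, level with the well floor; z up; well centre 54 mm along +x.
- well_2: The second smallest of four round wells in a row in the fixed beech tray: 55 mm across, bevelled mouth, 11 mm deep, for the 46 mm cup; board top 24 mm above the table. On its front (robot's) side stand two 8 mm dowels, 28 mm apart inside, tops 41 mm above the well floor; the handle lies between. Origin: midway between the dowels, level with the well floor; z up; well centre 54 mm along +x.
- well_3: The second largest of four round wells in a row in the fixed beech tray: 65 mm across, bevelled mouth, 11 mm deep, for the 56 mm cup; board top 24 mm above the table. On its front (robot's) side stand two 8 mm dowels, 28 mm apart inside, tops 46 mm above the well floor; the handle lies between. Origin: midway between the dowels, level with the well floor; z up; well centre 54 mm along +x.
- well_4: The largest of four round wells in a row in the fixed beech tray: 75 mm across, bevelled mouth, 11 mm deep, for the 66 mm cup; board top 24 mm above the table. On its front (robot's) side stand two 8 mm dowels, 28 mm apart inside, tops 51 mm above the well floor; the handle lies between. Origin: midway between the dowels, level with the well floor; z up; well centre 54 mm along +x.
- egg_timer: Bystander: round egg timer, red and cream, 60 mm across, 57 mm high, standing loose among the cups. Origin: centre of the underside.
- spice_jar: Bystander: glass spice jar with a green cap, 46 mm across, 106 mm high, standing loose among the cups. Origin: centre of the underside.

How it is judged:
By the outcome, as a careful person would: the job done as asked, in the order asked, and still so for the second after the job is handed in, with the robot touching nothing.
It also fails if it takes over 88 s, if anything falls off the work surface, if the arm or the gripper's body presses on something with over 40 N, if the wrist force passes 120 N, or if a joint passes its speed limit or range.

## Working session

There is one attempt and no reset: what is moved stays moved. The work goes in short steps, Python scripts to look and compute and a tool call to move; the robot and the scene stay as the last step left them, time stands still between calls to the robot, and variables do not carry over. Pictures are saved under pics/ and viewed, at most 14 in all, crops included, and the job is handed in when it is done.

Besides the shell and the picture viewer there is one more tool, called after "Emit:" by a JSON object that holds its "name" and its "arguments". servo_tool: Moves the arm, as the interface text tells. Its arguments: {"type":"object","properties":{"deltas":{"type":"array"},"fingers":{"type":"number"},"newtons":{"type":"number"}},"required":["deltas"]}

```bash
mkdir -p pics; ls; python3 - <<'E'
from workcell import sense,camera,tcp_to_grasp
import cv2,numpy as np,pickle
s=sense();print(s['clock'],s['tcp_pos'],s['tcp_rot'],s['finger_gap'],tcp_to_grasp)
for n in('scene','top'):
    c=camera(n);cv2.imwrite(f'pics/{n}0.png',c['img']);pickle.dump(c,open(n+'0.pkl','wb'));print(n,c['intrinsics'],np.round(c['world_from_camera'],4))
E
```

```text
pics
0.0 [0.23093276 0.63347526 0.19371809] [-3.73364623e-04  1.73991270e-01  9.84746463e-01 -1.14125287e-03] 0.9979974436383842 0.0187
scene [[361.34245555   0.         263.01375494]
 [  0.         361.34245555 192.78587482]
 [  0.           0.           1.        ]] [[ 0.6154 -0.5037  0.6063 -0.0137]
 [-0.7879 -0.372   0.4907 -0.4294]
 [-0.0217 -0.7797 -0.6258  0.6025]
 [ 0.      0.      0.      1.    ]]
top [[429.38516567   0.         259.66281332]
 [  0.         429.38516567 182.76130662]
 [  0.           0.           1.        ]] [[ 0.015  -0.99    0.14    0.3375]
 [-0.9998 -0.0171 -0.0134  0.02  ]
 [ 0.0157 -0.1398 -0.9901  1.2991]
 [ 0.      0.      0.      1.    ]]
```

View pics/top0.png

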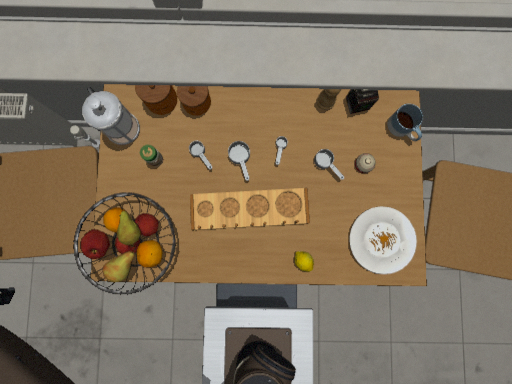

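View pics/scene0.png

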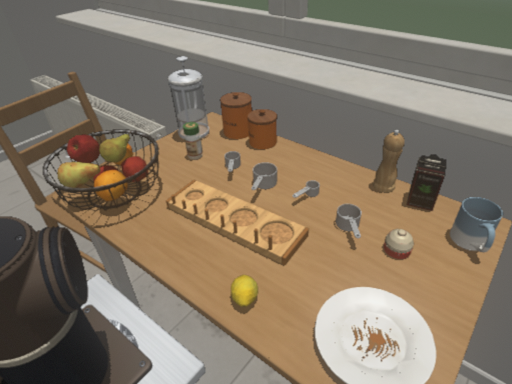

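The top view shows the tray with wells at (205,209), (229,207), (257,205) and (289,204), and cups at about (198,148), (239,153), (281,143) and (324,159). The jar is at (149,154) and the timer at (366,162). The scene view shows the same layout. Next I'll enlarge both views.

```bash
python3 - <<'E'
import cv2,pickle
t=pickle.load(open('top0.pkl','rb'))['img'];s=pickle.load(open('scene0.pkl','rb'))['img']
cv2.imwrite('pics/t1.png',cv2.resize(t[130:240,185:385],None,fx=4,fy=4,interpolation=cv2.INTER_CUBIC))
cv2.imwrite('pics/s1.png',cv2.resize(s[140:270,160:370],None,fx=3.8,fy=3.8,interpolation=cv2.INTER_CUBIC))
h=cv2.cvtColor(t,cv2.COLOR_BGR2HSV)
for p in [(198,148),(239,153),(230,185),(281,143),(324,159),(205,209),(217,195),(289,204),(300,192),(247,177)]: print(p,h[p[1],p[0]],end=' ')
h=cv2.cvtColor(s,cv2.COLOR_BGR2HSV)
for p in [(232,160),(265,180),(348,217),(330,200),(277,232),(260,222)]: print(p,h[p[1],p[0]],end=' ')
E
```

```text
(198, 148) [ 83   6 174] (239, 153) [ 90   7 187] (230, 185) [ 17 132 153] (281, 143) [ 98   5 187] (324, 159) [ 90   7 187] (205, 209) [ 15 143 170] (217, 195) [ 17 129 203] (289, 204) [ 15 140 175] (300, 192) [ 17 132 208] (247, 177) [107  13 139] (232, 160) [ 30   6 163] (265, 180) [ 15  25 102] (348, 217) [ 20  10 158] (330, 200) [ 16 115 175] (277, 232) [ 15 125 180] (260, 222) [ 17 119 221]
```

View pics/t1.png

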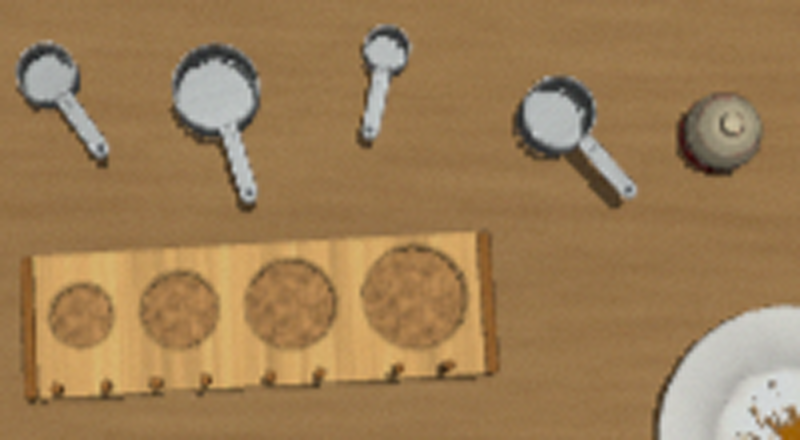

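View pics/s1.png

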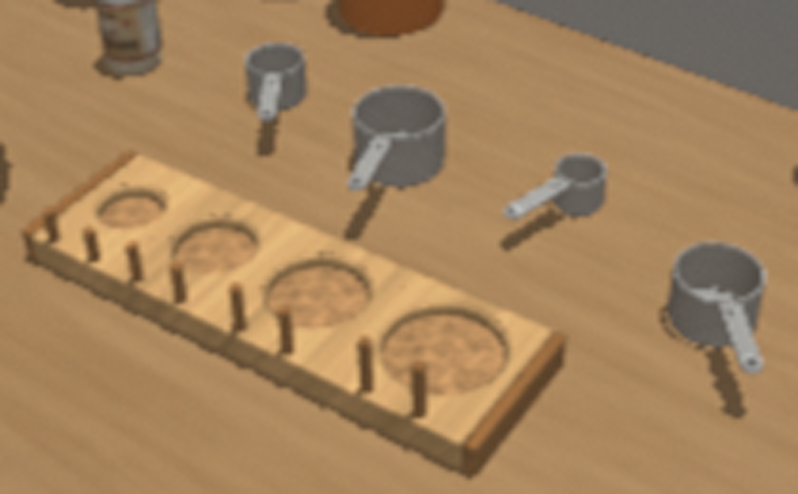

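```bash
cat > m.py <<'E'
import cv2,numpy as np
from scipy.optimize import least_squares
F=4
R={1:18,2:23,3:28,4:33};H={1:30,2:35,3:40,4:45}
def ray(c,p):
    T=c['world_from_camera'];d=np.linalg.inv(c['intrinsics'])@[p[0],p[1],1];return T[:3,3],T[:3,:3]@d
def onz(c,pts,z):
    o=[];
    for p in np.atleast_2d(pts):
        a,d=ray(c,p);o.append((a+d*(z-a[2])/d[2])[:2])
    return np.array(o)
def px(c,w):
    T=c['world_from_camera'];q=c['intrinsics']@(T[:3,:3].T@(np.asarray(w)-T[:3,3]));return q[:2]/q[2]
def up(c): return cv2.resize(c['img'],None,fx=F,fy=F,interpolation=cv2.INTER_CUBIC)
def down(p): return (np.asarray(p,float)+.5)/F-.5
def blob(mask,seed):
    n,l=cv2.connectedComponents(mask.astype(np.uint8));s=((np.array(seed)+.5)*F).astype(int)
    k=l[s[1]-12:s[1]+13,s[0]-12:s[0]+13];k=k[k>0]
    return (l==np.bincount(k).argmax()).astype(np.uint8)
def cont(b): return max(cv2.findContours(b,cv2.RETR_EXTERNAL,cv2.CHAIN_APPROX_NONE)[0],key=cv2.contourArea)[:,0]
def circ(P,r=None):
    f=lambda v:np.hypot(P[:,0]-v[0],P[:,1]-v[1])-(r or v[2])
    q=least_squares(f,[*P.mean(0),.03],loss='soft_l1',f_scale=.001).x;return q[:2],(r or q[2])
def tri(c1,p1,c2,p2):
    a,d=ray(c1,p1);b,e=ray(c2,p2);d/=np.linalg.norm(d);e/=np.linalg.norm(e)
    s=np.linalg.lstsq(np.c_[d,-e],b-a,rcond=None)[0];return (a+d*s[0]+b+e*s[1])/2,np.linalg.norm(a+d*s[0]-b-e*s[1])
def cup(c,seed,k,z0=0.):
    h=z0+H[k]/1e3;hsv=cv2.cvtColor(up(c),cv2.COLOR_BGR2HSV)
    b=blob(hsv[...,1]<65,seed);b=cv2.morphologyEx(b,cv2.MORPH_CLOSE,np.ones((9,9)))
    mm=onz(c,[seed,[seed[0]+1,seed[1]]],h);w=int(F*.021/np.linalg.norm(mm[0]-mm[1]))
    body=cv2.morphologyEx(b,cv2.MORPH_OPEN,cv2.getStructuringElement(cv2.MORPH_ELLIPSE,(w,w)))
    P=onz(c,down(cont(body)),h);v=P.mean(0)-c['world_from_camera'][:2,3];v/=np.linalg.norm(v)
    ctr=P.mean(0)
    for _ in range(6):
        Q=P[(P-ctr)@v>-.1*R[k]/1e3];ctr,r=circ(Q)
    ctr2,_=circ(Q,R[k]/1e3)
    A=onz(c,down(cont(b)),h-.004);u=A-ctr;d=np.linalg.norm(u,axis=1);L=[72,78,84,91][k-1]/1e3
    t=u[(d>R[k]/1e3+.012)];t=t[:] if len(t) else u[d>d.max()-.01]
    t=t[(t@t[np.argmax(np.linalg.norm(t,axis=1))])>0]
    m=t.mean(0);return ctr2,r,np.arctan2(m[1],m[0]),d.max()
E
python3 - <<'E'
from m import *;import pickle
t=pickle.load(open('top0.pkl','rb'));s=pickle.load(open('scene0.pkl','rb'))
S={1:((281,143),(312,187)),2:((198,148),(232,160)),3:((324,159),(347,215)),4:((239,153),(265,175))}
for k in S:
    a=cup(t,S[k][0],k);b=cup(s,S[k][1],k);h=H[k]/1e3
    X,g=tri(t,px(t,[*a[0],h]),s,px(s,[*b[0],h]))
    print(k,*[np.round([*q[0]*1e3,q[1]*1e3,np.degrees(q[2]),q[3]*1e3],1) for q in(a,b)],'tri',np.round(X*1e3,1),round(g*1e3,1))
W={1:((205,209),(194,195)),2:((229,207),(217,205)),3:((257,205),(243,217)),4:((289,204),(277,232))}
for k in W:
    o=[];C=[]
    for c,p in zip((t,s),W[k]):
        hsv=cv2.cvtColor(up(c),cv2.COLOR_BGR2HSV)
        q=((np.array(p)+.5)*F).astype(int);r=70 if c is t else 90
        Z=np.zeros(hsv.shape[:2],bool);Z[q[1]-r:q[1]+r,q[0]-r:q[0]+r]=1
        v=cv2.GaussianBlur(hsv[...,2],(0,0),1.5)
        th,_=cv2.threshold(v[q[1]-40:q[1]+40,q[0]-60:q[0]+60].copy(),0,255,cv2.THRESH_OTSU)
        b=blob((v<th)&Z,p);b=cv2.morphologyEx(b,cv2.MORPH_CLOSE,np.ones((15,15)));b=cv2.morphologyEx(b,cv2.MORPH_OPEN,cv2.getStructuringElement(2,(35,35)))
        x,r=circ(onz(c,down(cont(b)),.024));o.append(np.round([*x*1e3,r*1e3,th],1));C.append(px(c,[*x,.024]))
    X,g=tri(t,C[0],s,C[1]);print('well',k,*o,np.round(X*1e3,1),round(g*1e3,1))
E
```

```text
1 [643.3 -60.2  17.4 169.7  71.6] [ 644.6  -62.    16.3 -179.1   70.4] tri [644.1 -61.1  29.7] 2.2
2 [ 618.7  194.8   21.8 -143.7   78.7] [ 619.2  195.4   21.2 -137.5   77.2] tri [618.6 194.7  35.6] 0.1
3 [ 593.8 -190.2   28.3 -137.3   82.6] [ 595.1 -191.2   27.3 -149.5   81.2] tri [ 594.2 -190.8   40.2] 1.5
4 [ 607.3   67.1   32.2 -161.9   91. ] [ 608.8   67.2   31.6 -146.3   89.4] tri [607.4  66.7  45.9] 1.0Traceback (most recent call last):
  File "<stdin>", line 18, in <module>
  File "m.py", line 20, in cont
    def cont(b): return max(cv2.findContours(b,cv2.RETR_EXTERNAL,cv2.CHAIN_APPROX_NONE)[0],key=cv2.contourArea)[:,0]
                        ~~~^^^^^^^^^^^^^^^^^^^^^^^^^^^^^^^^^^^^^^^^^^^^^^^^^^^^^^^^^^^^^^^^^^^^^^^^^^^^^^^^^^^^
ValueError: max() iterable argument is empty
```

```bash
sed -i "s/t=u\[(d>R\[k\]\/1e3+.012)\].*/t=u[d>d.max()-.014]/" m.py
python3 - <<'E'
from m import *;import pickle
t=pickle.load(open('top0.pkl','rb'));s=pickle.load(open('scene0.pkl','rb'))
S={1:((281,143),(312,187)),2:((198,148),(232,160)),3:((324,159),(347,215)),4:((239,153),(265,175))}
for k in S: print(k,[round(float(np.degrees(cup(c,p,k)[2])),1) for c,p in zip((t,s),S[k])])
W={1:((205,209),(194,195)),2:((229,207),(217,205)),3:((257,205),(243,217)),4:((289,204),(277,232))}
for k in W:
    for c,p in zip((t,s),W[k]):
        hsv=cv2.cvtColor(up(c),cv2.COLOR_BGR2HSV);rr=[22.5,27.5,32.5,37.5][k-1]/1e3
        x0=onz(c,p,.024)[0]
        # radial brightest->dark transition: outermost strong drop along rays in plane z=.024
        g=cv2.GaussianBlur(hsv[...,2].astype(np.float32),(0,0),2)
        for it in range(4):
            P=[]
            for a in np.linspace(0,2*np.pi,72,endpoint=False):
                rad=np.arange(rr-.007,rr+.006,.0005);u=np.array([np.cos(a),np.sin(a)])
                q=np.array([px(c,[*(x0+u*r),.024]) for r in rad])*F+1.5
                v=cv2.remap(g,q[:,0].astype(np.float32),q[:,1].astype(np.float32),1).ravel()
                i=np.argmax(np.diff(v)); P.append(x0+u*(rad[i]+.00025)) if np.diff(v)[i]>1 else 0
            x0,r=circ(np.array(P))
        print('well',k,np.round([*x0*1e3,r*1e3],1),len(P),end=' ')
    print()
# tray front edge / dowels: dark spots in top
hsv=cv2.cvtColor(up(t),cv2.COLOR_BGR2HSV)
E
```

```text
1 [169.4, 168.3]
2 [-143.7, -142.2]
3 [-137.2, -138.5]
4 [-162.0, -149.3]
well 1 [437.9 163.9  24.9] 72 well 1 [436.7 162.3  22.2] 72 
well 2 [443.3  91.6  30.1] 72 well 2 [442.3  89.1  27.5] 71 
well 3 [449.2   9.1  34.9] 72 well 3 [447.5   6.5  33.1] 70 
well 4 [456.  -83.7  40. ] 72 well 4 [454.6 -85.9  38. ] 71
```

```bash
cat > p.py <<'E'
import sys,numpy as np
from scipy.spatial.transform import Rotation as Ro
from workcell import sense
def plan(x,y,z,phi):
    s=sense();q=s['tcp_rot'];M=Ro.from_quat([*q[1:],q[0]]).as_matrix();p=s['tcp_pos']*1e3
    d=M.T@(np.array([x,y,z])-p);a=np.degrees(np.arctan2(M[1,1],M[0,1]))
    r=(a-phi+90)%180-90
    print('clk',round(s['clock'],2),'tcp',np.round(p,1),'phi',round(a,1),'tilt',np.round(M[:2,2],3),'gap',round(s['finger_gap'],3),'| d',np.round(d,1),'roll',round(np.radians(r),3),'F',np.round(s['wrist_force'],1),'j6',round(s['joint_pos'][5],2))
if __name__=='__main__': plan(*map(float,sys.argv[1:5]))
E
python3 p.py 644 -61 120 78.9
```

```text
clk 0.1 tcp [231.  633.5 193.9] phi 70.0 tilt [-0.001 -0.002] gap 0.996 | d [-626.1 -510.7   74.7] roll -0.156 F [-0.7  0.5 -0.4] j6 -0.15
```

Emit:
{"name": "servo_tool", "arguments": {"deltas": [{"x": -31,"y": -25.5},{"x": -31,"y": -25.5},{"x": -31,"y": -25.5},{"x": -31,"y": -25.5},{"x": -31,"y": -25.5},{"x": -31,"y": -25.5},{"x": -31,"y": -25.5},{"x": -31,"y": -25.5}]}}

```text
$.deltas[0]: bad value
```

Emit:
{"name": "servo_tool", "arguments": {"deltas": [{"x": -31,"y": -25.5},{"x": -31,"y": -25.5},{"x": -31,"y": -25.5},{"x": -31,"y": -25.5},{"x": -31,"y": -25.5},{"x": -31,"y": -25.5},{"x": -31,"y": -25.5},{"x": -31,"y": -25.5}]}}

```text
$.deltas[0]: bad value
```

Emit:
{"name": "servo_tool", "arguments": {"deltas": [{"x": -32.5,"y": -25.7},{"x": -32.5,"y": -25.7},{"x": -32.5,"y": -25.7},{"x": -32.5,"y": -25.7},{"z": 25,"roll": -0.08},{"z": 25,"roll": -0.076},{"z": 24},{}]}}

```text
$.deltas[0]: bad value
```

```bash
python3 p.py 644 -61 14 78.9
```

```text
clk 0.1 tcp [231.  633.5 193.9] phi 70.0 tilt [-0.001 -0.002] gap 0.996 | d [-626.1 -510.5  180.7] roll -0.156 F [-0.7  0.5 -0.4] j6 -0.15
```

Emit:
{"name": "servo_tool", "arguments": {"deltas": [{"x": -31,"y": -25.5,"z": 0,"roll": 0},{"x": -31,"y": -25.5,"z": 0,"roll": 0},{"x": -31,"y": -25.5,"z": 0,"roll": 0},{"x": -31,"y": -25.5,"z": 0,"roll": 0},{"x": -31,"y": -25.5,"z": 0,"roll": 0},{"x": -31,"y": -25.5,"z": 0,"roll": 0},{"x": -31,"y": -25.5,"z": 0,"roll": 0},{"x": -31,"y": -25.5,"z": 0,"roll": 0}]}}

```text
clock: 0.77
tcp_pos: [0.3946, 0.3556, 0.1946]
tcp_rot: [-0.0, 0.174, 0.985, -0.0]
wrist_force: [0.6, 0.6, -0.7]
finger_gap: 0.996
grip_force: 0.0
```

Emit:
{"name": "servo_tool", "arguments": {"deltas": [{"x": -31,"y": -25.5,"z": 0,"roll": 0},{"x": -31,"y": -25.5,"z": 0,"roll": 0},{"x": -31,"y": -25.5,"z": 0,"roll": 0},{"x": -31,"y": -25.5,"z": 0,"roll": 0},{"x": -31,"y": -25.5,"z": 0,"roll": 0},{"x": -31,"y": -25.5,"z": 0,"roll": 0},{"x": -31,"y": -25.5,"z": 0,"roll": 0},{"x": -31,"y": -25.5,"z": 0,"roll": 0}]}}

```text
clock: 1.43
tcp_pos: [0.5577, 0.0789, 0.1947]
tcp_rot: [-0.0, 0.174, 0.985, -0.0]
wrist_force: [0.6, 0.5, 0.4]
finger_gap: 0.998
grip_force: 0.0
```

Emit:
{"name": "servo_tool", "arguments": {"deltas": [{"x": -32.5,"y": -25.7,"z": 0,"roll": 0},{"x": -32.5,"y": -25.7,"z": 0,"roll": 0},{"x": -32.5,"y": -25.7,"z": 0,"roll": 0},{"x": -32.5,"y": -25.7,"z": 0,"roll": 0},{"x": 0,"y": 0,"z": 25,"roll": -0.08},{"x": 0,"y": 0,"z": 25,"roll": -0.076},{"x": 0,"y": 0,"z": 24,"roll": 0},{"x": 0,"y": 0,"z": 0,"roll": 0}]}}

```text
clock: 2.1
tcp_pos: [0.6399, -0.0597, 0.1138]
tcp_rot: [-0.006, 0.097, 0.995, 0.001]
wrist_force: [-0.4, 0.1, -1.3]
finger_gap: 1.003
grip_force: 0.0
```

```bash
python3 p.py 644 -61 14 78.9
```

```text
clk 2.1 tcp [639.9 -59.7 113.8] phi 78.8 tilt [-0.012  0.003] gap 1.003 | d [-5.6 -0.5 99.7] roll -0.001 F [-0.4  0.1 -1.3] j6 -1.63
```

Emit:
{"name": "servo_tool", "arguments": {"deltas": [{"x": 0,"y": 0,"z": 20,"roll": 0},{"x": 0,"y": 0,"z": 20,"roll": 0},{"x": 0,"y": 0,"z": 20,"roll": 0},{"x": 0,"y": 0,"z": 10,"roll": 0},{"x": 0,"y": 0,"z": 0,"roll": 0},{"x": 0,"y": 0,"z": 0,"roll": 0}]}}

```text
clock: 2.6
tcp_pos: [0.6445, -0.0602, 0.0516]
tcp_rot: [-0.0, 0.097, 0.995, 0.0]
wrist_force: [0.1, -0.6, -0.1]
finger_gap: 0.998
grip_force: 0.0
```

```bash
python3 p.py 644 -61 14 78.9; python3 - <<'E'
from workcell import camera
import cv2
c=camera('scene');cv2.imwrite('pics/s2.png',cv2.resize(c['img'][110:240,230:400],None,fx=4,fy=4,interpolation=2))
E
```

```text
clk 2.6 tcp [644.5 -60.2  51.6] phi 78.9 tilt [-0.  0.] gap 0.998 | d [ 0.3 -0.9 37.6] roll 0.0 F [ 0.1 -0.6 -0.1] j6 -1.63
```

View pics/s2.png

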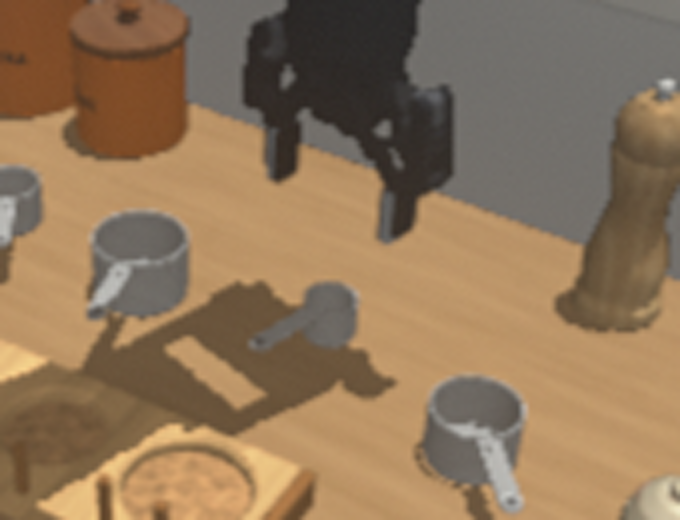

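The picture shows the open fingers above cup_1, with tips at crop (280,178) and (395,240) and the cup at (330,310). I'll check that against the projection.

```bash
python3 - <<'E'
from m import *;import pickle
s=pickle.load(open('scene0.pkl','rb'))
for z in (.0516,.0646,.075):print(z,(px(s,[.6445,-.0602,z])-[230,110])*4)
u=np.array([np.cos(np.radians(78.9)),np.sin(np.radians(78.9))])*.0425
for g in(1,-1): print((px(s,[.6445+g*u[0],-.0602+g*u[1],.0646])-[230,110])*4)
E
```

```text
0.0516 [329.17106179 269.71551703]
0.0646 [330.47577942 253.1913684 ]
0.075 [331.53634376 239.75940257]
[282.4404042  225.17675814]
[381.25153404 282.80418958]
```

```bash
python3 - <<'E'
from workcell import camera,sense
import cv2
from m import *
c=camera('top');cv2.imwrite('pics/t2.png',cv2.resize(c['img'][90:190,220:350],None,fx=5,fy=5,interpolation=2))
s=camera('scene');st=sense();print(st['tcp_pos'],st['clock'],np.abs(s['world_from_camera']).sum())
for z in (.05,.065,.1): print(z,(px(c,[.6445,-.0602,z])-[220,90])*5)
E
```

```text
[ 0.6457541  -0.06058378  0.05332743] 2.75 6.848753938479305
0.05 [307.57692353 249.28642727]
0.065 [309.2581905  243.21358988]
0.1 [313.33887598 228.47390856]
```

View pics/t2.png

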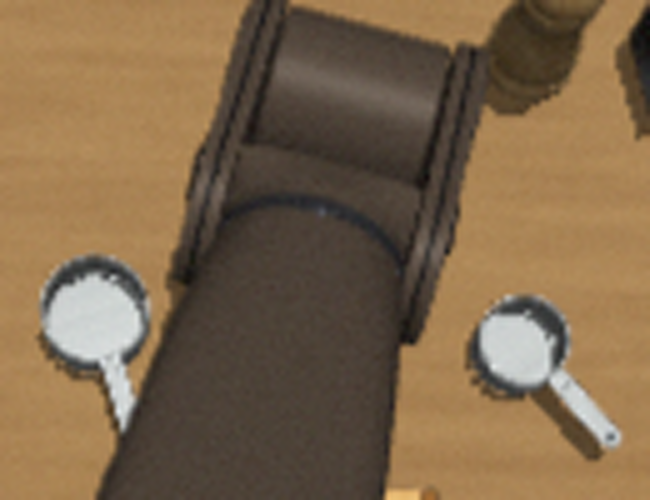

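The top view shows only the wrist above cup_1 at about (330,100), hiding the fingers. In the scene view the fingers look higher than reported, so I'll come down a bit and compare again.

Emit:
{"name": "servo_tool", "arguments": {"deltas": [{"x": 0,"y": 0,"z": 10,"roll": 0},{"x": 0,"y": 0,"z": 10,"roll": 0},{"x": 0,"y": 0,"z": 0,"roll": 0},{"x": 0,"y": 0,"z": 0,"roll": 0}]}}

```text
clock: 3.08
tcp_pos: [0.6432, -0.06, 0.0296]
tcp_rot: [-0.001, 0.097, 0.995, 0.0]
wrist_force: [-0.1, -0.1, -0.1]
finger_gap: 1.0
grip_force: 0.0
```

```bash
python3 p.py 644 -61 14 78.9; python3 - <<'E'
from workcell import camera
import cv2
c=camera('scene');cv2.imwrite('pics/s3.png',cv2.resize(c['img'][110:240,230:400],None,fx=4,fy=4,interpolation=2))
E
```

```text
clk 3.08 tcp [643.2 -60.   29.6] phi 78.9 tilt [-0.003  0.001] gap 1.0 | d [-1.1 -0.8 15.6] roll -0.0 F [-0.1 -0.1 -0.1] j6 -1.63
```

View pics/s3.png

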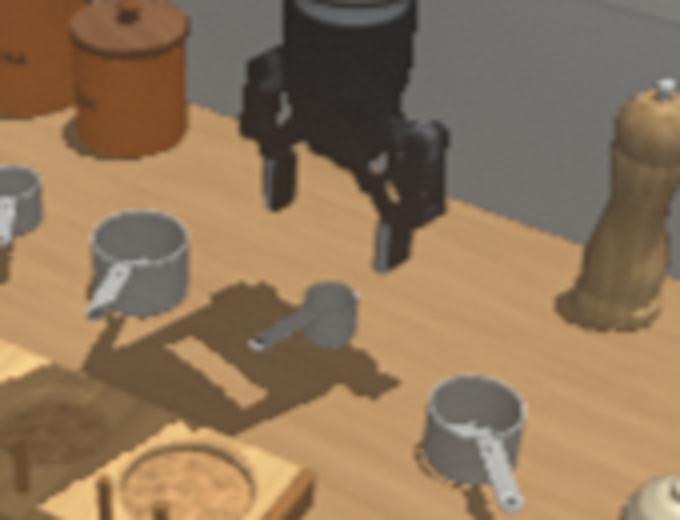

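The fingertips now sit at crop (275,208) and (388,270), and their shadow lies around cup_1's base. So the xy is right, but the tips are about 30 mm higher than the reported z implies. I'll keep going down and measure the tip by its dark pixels.

Emit:
{"name": "servo_tool", "arguments": {"deltas": [{"x": 0,"y": 0,"z": 8,"roll": 0},{"x": 0,"y": 0,"z": 8,"roll": 0},{"x": 0,"y": 0,"z": 0,"roll": 0},{"x": 0,"y": 0,"z": 0,"roll": 0}]}}

```text
clock: 3.47
tcp_pos: [0.6435, -0.0601, 0.0139]
tcp_rot: [-0.001, 0.097, 0.995, 0.0]
wrist_force: [-0.7, 0.7, 0.1]
finger_gap: 1.0
grip_force: 0.0
```

```bash
cat > tips.py <<'E'
from workcell import camera,sense
from m import *
def tips():
    c=camera('scene');st=sense();q=st['tcp_rot'];p=st['tcp_pos']
    y=np.array([2*(q[1]*q[2]),q[2]**2-q[1]**2]);g=.0425*st['finger_gap']+.007
    v=up(c).max(2);b=(cv2.GaussianBlur(v,(0,0),1.5)<55).astype(np.uint8)
    for s in(1,-1):
        w=p[:2]+s*g*y;z0=p[2]+.013*st['finger_gap'];best=None
        for z in np.arange(z0-.03,z0+.09,.001):
            u=(px(c,[*w,z])*F+1.5).astype(int)
            if b[u[1],u[0]-4:u[0]+5].mean()>.5: best=z;break
        print('finger',s,'z expected',round(z0*1e3,1),'seen dark from',best)
    return c
if __name__=='__main__':
    c=tips();cv2.imwrite('pics/s_last.png',c['img'])
E
python3 p.py 644 -61 14 78.9;python3 tips.py
```

```text
clk 3.47 tcp [643.5 -60.1  13.9] phi 78.9 tilt [-0.002  0.001] gap 1.0 | d [-0.7 -0.8 -0.1] roll -0.0 F [-0.7  0.7  0.1] j6 -1.63
finger 1 z expected 27.6 seen dark from 0.06357663903596289
finger -1 z expected 27.6 seen dark from None
```

Emit:
{"name": "servo_tool", "arguments": {"deltas": [{"x": 0,"y": 0,"z": 8,"roll": 0},{"x": 0,"y": 0,"z": 8,"roll": 0},{"x": 0,"y": 0,"z": 0,"roll": 0},{"x": 0,"y": 0,"z": 0,"roll": 0}]}}

```text
clock: 3.85
tcp_pos: [0.6434, -0.0601, -0.0021]
tcp_rot: [-0.001, 0.097, 0.995, 0.0]
wrist_force: [0.1, -0.5, -0.5]
finger_gap: 1.003
grip_force: 0.0
```

```bash
python3 p.py 644 -61 14 78.9;python3 tips.py; python3 -c "
import cv2
i=cv2.imread('pics/s_last.png');cv2.imwrite('pics/s4.png',cv2.resize(i[130:230,260:370],None,fx=5,fy=5,interpolation=2))"
```

```text
clk 3.85 tcp [643.4 -60.1  -2.1] phi 78.9 tilt [-0.002  0.001] gap 1.003 | d [ -0.7  -0.8 -16.1] roll -0.0 F [ 0.1 -0.5 -0.5] j6 -1.63
finger 1 z expected 11.5 seen dark from 0.04846221937342339
finger -1 z expected 11.5 seen dark from None
```

View pics/s4.png

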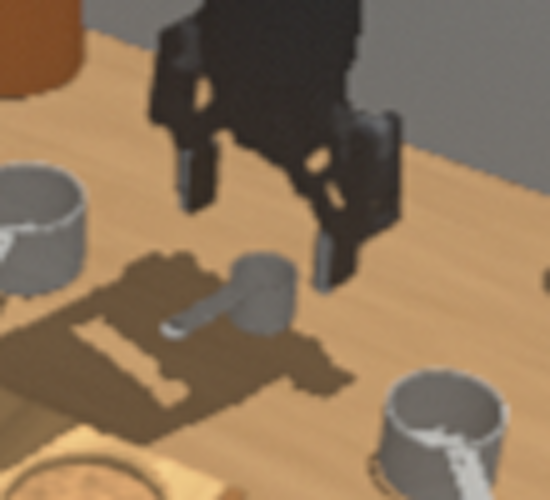

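The fingertips are at crop (190,210) and (325,288), just above the rim of cup_1 at (263,267). Their shadow is centred on its base, so the tool is centred but about 30 mm high. I'll go down 12 mm more and close.

Emit:
{"name": "servo_tool", "arguments": {"deltas": [{"x": 0,"y": -0.8,"z": 6,"roll": 0},{"x": 0,"y": 0,"z": 6,"roll": 0},{"x": 0,"y": 0,"z": 0,"roll": 0}]}}

```text
clock: 4.15
tcp_pos: [0.6431, -0.0609, -0.0145]
tcp_rot: [-0.001, 0.097, 0.995, 0.0]
wrist_force: [0.0, 1.0, -0.7]
finger_gap: 1.004
grip_force: 0.0
```

Emit:
{"name": "servo_tool", "arguments": {"deltas": [{"x": 0,"y": 0,"z": 0,"roll": 0},{"x": 0,"y": 0,"z": 0,"roll": 0},{"x": 0,"y": 0,"z": 0,"roll": 0},{"x": 0,"y": 0,"z": 0,"roll": 0},{"x": 0,"y": 0,"z": 0,"roll": 0},{"x": 0,"y": 0,"z": 0,"roll": 0}], "fingers": 0.2, "newtons": 40}}

```text
clock: 4.65
tcp_pos: [0.6448, -0.0612, -0.0122]
tcp_rot: [0.001, 0.097, 0.995, -0.0]
wrist_force: [-0.0, -0.1, 1.4]
finger_gap: 0.386
grip_force: 39.9
```

```bash
python3 p.py 644 -61 14 78.9;python3 tips.py; python3 -c "
import cv2
i=cv2.imread('pics/s_last.png');cv2.imwrite('pics/s5.png',cv2.resize(i[130:230,260:370],None,fx=5,fy=5,interpolation=2))"
```

```text
clk 4.65 tcp [644.8 -61.2 -12.2] phi 78.9 tilt [ 0.002 -0.   ] gap 0.386 | d [  0.8   0.  -26.2] roll -0.0 F [-0.  -0.1  1.4] j6 -1.63
finger 1 z expected -7.3 seen dark from 0.06174270539553624
finger -1 z expected -7.3 seen dark from None
```

View pics/s5.png

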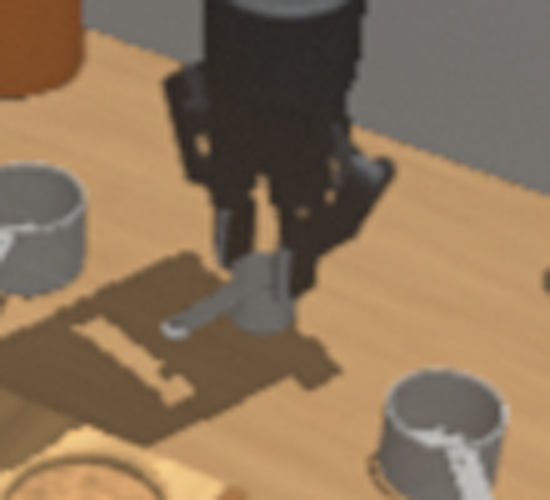

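The fingers hold cup_1 across the body, with the front fingertip at crop (285,300), about 15 mm above the cup's base. Next I'll lift while turning.

Emit:
{"name": "servo_tool", "arguments": {"deltas": [{"x": 0,"y": 0,"z": -20,"roll": 0},{"x": 0,"y": 0,"z": -35,"roll": -0.09},{"x": 0,"y": 0,"z": -30,"roll": -0.09},{"x": 0,"y": 0,"z": 0,"roll": -0.086},{"x": 0,"y": 0,"z": 0,"roll": 0}]}}

```text
clock: 5.12
tcp_pos: [0.6459, -0.0615, 0.0751]
tcp_rot: [0.002, -0.037, 0.999, -0.001]
wrist_force: [-0.3, -0.7, -0.1]
finger_gap: 0.385
grip_force: 40.0
```

```bash
python3 p.py 437.3 163.1 70 94.15
```

```text
clk 5.12 tcp [645.9 -61.5  75.1] phi 94.2 tilt [ 0.005 -0.001] gap 0.385 | d [191.5 239.4   3.7] roll 0.001 F [-0.3 -0.7 -0.1] j6 -1.9
```

Emit:
{"name": "servo_tool", "arguments": {"deltas": [{"x": 23.7,"y": 29.9,"z": 0,"roll": 0},{"x": 23.7,"y": 29.9,"z": 0,"roll": 0},{"x": 23.7,"y": 29.9,"z": 0,"roll": 0},{"x": 23.7,"y": 29.9,"z": 0,"roll": 0},{"x": 23.7,"y": 29.9,"z": 0,"roll": 0},{"x": 23.7,"y": 29.9,"z": 0,"roll": 0},{"x": 23.7,"y": 29.9,"z": 0,"roll": 0},{"x": 23.7,"y": 29.9,"z": 0,"roll": 0}]}}

```text
clock: 5.78
tcp_pos: [0.4347, 0.1646, 0.0703]
tcp_rot: [-0.002, -0.035, 0.999, -0.0]
wrist_force: [0.2, 0.5, -1.6]
finger_gap: 0.385
grip_force: 40.0
```

Emit:
{"name": "servo_tool", "arguments": {"deltas": [{"x": 0,"y": 0,"z": 15,"roll": 0},{"x": 0,"y": 0,"z": 15,"roll": 0},{"x": 0,"y": 0,"z": 10,"roll": 0},{"x": 0,"y": 0,"z": 0,"roll": 0},{"x": 0,"y": 0,"z": 0,"roll": 0}]}}

```text
clock: 6.2
tcp_pos: [0.4367, 0.1634, 0.0308]
tcp_rot: [-0.002, -0.035, 0.999, -0.0]
wrist_force: [0.2, 0.4, -1.3]
finger_gap: 0.385
grip_force: 40.0
```

```bash
python3 p.py 437.3 163.1 1 94.15; python3 -c "
from tips import *
c=camera('scene');cv2.imwrite('pics/s6.png',cv2.resize(c['img'][120:240,140:260],None,fx=5,fy=5,interpolation=2))
c=camera('top');cv2.imwrite('pics/t6.png',c['img'])"
```

```text
clk 6.2 tcp [436.7 163.4  30.8] phi 94.1 tilt [-0.003 -0.001] gap 0.385 | d [-0.7 -0.3 29.8] roll -0.002 F [ 0.2  0.4 -1.3] j6 -1.5
```

View pics/s6.png

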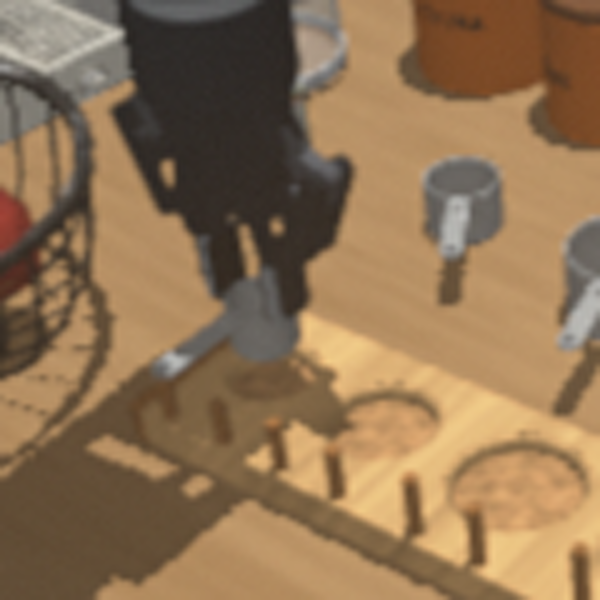

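Cup_1 hangs over well 1: its base is at crop (265,350), the mouth at (265,378), and the handle is in line with the dowels at (165,400) and (220,420). Lowering further.

Emit:
{"name": "servo_tool", "arguments": {"deltas": [{"x": -0.5,"y": 0,"z": 10,"roll": 0},{"x": 0,"y": 0,"z": 8,"roll": 0},{"x": 0,"y": 0,"z": 4,"roll": 0},{"x": 0,"y": 0,"z": 3,"roll": 0},{"x": 0,"y": 0,"z": 2,"roll": 0},{"x": 0,"y": 0,"z": 1,"roll": 0},{"x": 0,"y": 0,"z": 0,"roll": 0}]}}

```text
clock: 6.88
tcp_pos: [0.4382, 0.1639, 0.0039]
tcp_rot: [-0.0, -0.036, 0.999, -0.0]
wrist_force: [0.2, 0.4, -0.2]
finger_gap: 0.383
grip_force: 40.0
```

Emit:
{"name": "servo_tool", "arguments": {"deltas": [{"x": 0,"y": 0,"z": 1,"roll": 0},{"x": 0,"y": 0,"z": 1,"roll": 0},{"x": 0,"y": 0,"z": 1,"roll": 0},{"x": 0,"y": 0,"z": 0,"roll": 0}]}}

```text
clock: 7.22
tcp_pos: [0.4383, 0.1639, 0.0011]
tcp_rot: [-0.0, -0.036, 0.999, -0.0]
wrist_force: [-0.6, -0.5, -0.6]
finger_gap: 0.379
grip_force: 40.0
```

Emit:
{"name": "servo_tool", "arguments": {"deltas": [{"x": 0,"y": 0,"z": 0.7,"roll": 0},{"x": 0,"y": 0,"z": 0.7,"roll": 0},{"x": 0,"y": 0,"z": 0,"roll": 0}]}}

```text
clock: 7.47
tcp_pos: [0.4385, 0.1639, 0.0006]
tcp_rot: [-0.0, -0.036, 0.999, -0.0]
wrist_force: [-2.6, -0.0, 5.6]
finger_gap: 0.386
grip_force: 40.7
```

Emit:
{"name": "servo_tool", "arguments": {"deltas": [{"x": 0,"y": 0,"z": 0,"roll": 0},{"x": 0,"y": 0,"z": 0,"roll": 0},{"x": 0,"y": 0,"z": 0,"roll": 0}], "fingers": 0.55}}

```text
clock: 7.72
tcp_pos: [0.4383, 0.1639, -0.0003]
tcp_rot: [0.0, -0.036, 0.999, 0.0]
wrist_force: [0.6, 0.1, -0.2]
finger_gap: 0.549
grip_force: 0.0
```

Emit:
{"name": "servo_tool", "arguments": {"deltas": [{"x": 0,"y": 0,"z": -15,"roll": 0},{"x": 0,"y": 0,"z": -25,"roll": 0},{"x": 0,"y": 0,"z": -30,"roll": 0},{"x": 0,"y": 0,"z": -30,"roll": -0.1},{"x": 0,"y": 0,"z": 0,"roll": -0.12},{"x": 0,"y": 0,"z": 0,"roll": -0.12},{"x": 0,"y": 0,"z": 0,"roll": -0.12},{"x": 0,"y": 0,"z": 0,"roll": -0.11}]}}

```text
clock: 8.38
tcp_pos: [0.4384, 0.1639, 0.0998]
tcp_rot: [0.0, -0.318, 0.948, -0.0]
wrist_force: [0.8, -0.2, -0.2]
finger_gap: 0.552
grip_force: 0.0
```

```bash
python3 p.py 618.8 195 60 127; python3 - <<'E'
from tips import *
c=camera('scene');cv2.imwrite('pics/s7.png',cv2.resize(c['img'][120:240,140:260],None,fx=5,fy=5,interpolation=2))
p=px(c,[.4373,.1631,.043]);print(p)
try:
    r=cup(c,p,1,.013);print(np.round(r[0]*1e3,1),r[1],np.degrees(r[2]),r[3])
except Exception as e: print(e)
E
```

```text
clk 8.38 tcp [438.4 163.9  99.8] phi 127.1 tilt [0.001 0.   ] gap 0.552 | d [-162.7  -84.1   39.9] roll 0.002 F [ 0.8 -0.2 -0.2] j6 -2.08
[193.01465045 188.3206937 ]
[437.4 161.2] 0.015621930207114484 -177.29040743788562 0.07037356838114797
```

View pics/s7.png

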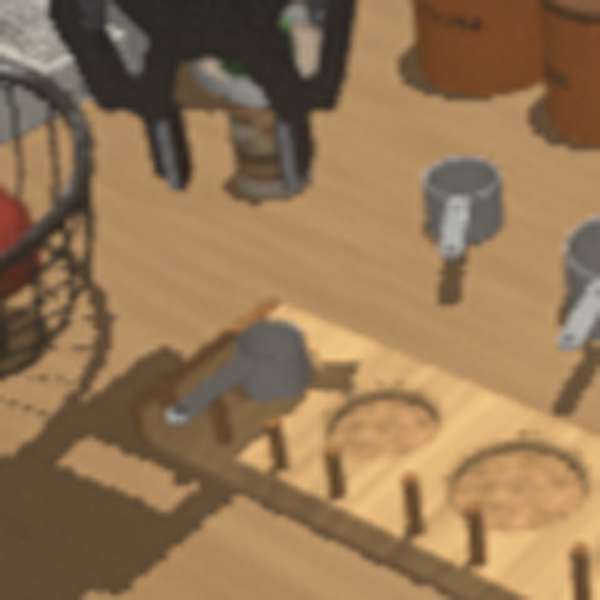

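Cup_1 sits in well 1 with its handle between the dowels, tip at crop (178,415). Now cup_2.

Emit:
{"name": "servo_tool", "arguments": {"deltas": [{"x": -32.6,"y": -16.8,"z": 0,"roll": 0},{"x": -32.6,"y": -16.8,"z": 0,"roll": 0},{"x": -32.6,"y": -16.8,"z": 0,"roll": 0},{"x": -32.6,"y": -16.8,"z": 0,"roll": 0},{"x": -32.6,"y": -16.8,"z": 0,"roll": 0},{"x": 0,"y": 0,"z": 30,"roll": 0},{"x": 0,"y": 0,"z": 30,"roll": 0},{"x": 0,"y": 0,"z": 0,"roll": 0}], "fingers": 1.0}}

```text
clock: 9.1
tcp_pos: [0.6143, 0.1933, 0.0321]
tcp_rot: [-0.006, -0.315, 0.949, 0.001]
wrist_force: [-1.5, 0.0, -1.3]
finger_gap: 0.998
grip_force: 0.0
```

Emit:
{"name": "servo_tool", "arguments": {"deltas": [{"x": 0,"y": 0,"z": 10,"roll": 0},{"x": 0,"y": 0,"z": 0,"roll": 0},{"x": 0,"y": 0,"z": 0,"roll": 0}]}}

```text
clock: 9.35
tcp_pos: [0.6195, 0.1944, 0.0308]
tcp_rot: [0.001, -0.315, 0.949, -0.0]
wrist_force: [0.3, -0.7, 0.6]
finger_gap: 1.0
grip_force: 0.0
```

```bash
python3 p.py 618.8 195 -12 127;python3 tips.py
```

```text
clk 9.35 tcp [619.5 194.4  30.8] phi 126.8 tilt [0.001 0.   ] gap 1.0 | d [ 0.2  1.  42.8] roll -0.004 F [ 0.3 -0.7  0.6] j6 -2.06
finger 1 z expected 44.5 seen dark from 0.11554818163082511
finger -1 z expected 44.5 seen dark from 0.11454818163082511
```

Emit:
{"name": "servo_tool", "arguments": {"deltas": [{"x": 0,"y": 1,"z": 14,"roll": 0},{"x": 0,"y": 0,"z": 14,"roll": 0},{"x": 0,"y": 0,"z": 0,"roll": 0},{"x": 0,"y": 0,"z": 0,"roll": 0}]}}

```text
clock: 9.73
tcp_pos: [0.6169, 0.1948, -0.0002]
tcp_rot: [-0.002, -0.316, 0.949, 0.0]
wrist_force: [-0.1, -0.3, -0.4]
finger_gap: 1.001
grip_force: 0.0
```

```bash
python3 p.py 618.8 195 -12 127;python3 tips.py; python3 -c "
import cv2
i=cv2.imread('pics/s_last.png');cv2.imwrite('pics/s8.png',cv2.resize(i[80:200,170:290],None,fx=5,fy=5,interpolation=2))"
```

```text
clk 9.73 tcp [ 6.169e+02  1.948e+02 -2.000e-01] phi 126.8 tilt [-0.004 -0.001] gap 1.001 | d [-1.6 -1.  11.8] roll -0.004 F [-0.1 -0.3 -0.4] j6 -2.06
finger 1 z expected 13.8 seen dark from 0.08475858336243722
finger -1 z expected 13.8 seen dark from 0.08275858336243722
```

View pics/s8.png

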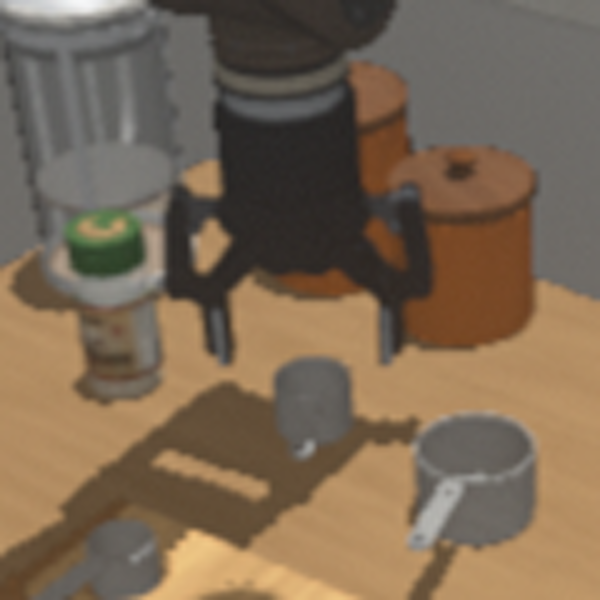

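The fingertips are at crop (220,362) and (388,362), with cup_2's rim at (313,380) and base at (313,425). I'll cast the fingertip midpoint to check.

```bash
python3 - <<'E'
from m import *;import pickle
s=pickle.load(open('scene0.pkl','rb'))
for n,p,w in(('cup1',(258/5+260-.4,250/5+130-.4),(.6434,-.0601)),('cup2',(304/5+170-.4,362/5+80-.4),(.618,.1945))):
    a,d=ray(s,p)
    for z in(.012,.03,.04,.05,.06):print(n,z,np.round((onz(s,p,z)[0]-w)*1e3,1))
E
```

```text
cup1 0.012 [38.2 23.5]
cup1 0.03 [17.  11.6]
cup1 0.04 [5.2 4.9]
cup1 0.05 [-6.6 -1.7]
cup1 0.06 [-18.3  -8.4]
cup2 0.012 [37.9 41.6]
cup2 0.03 [17.5 21.3]
cup2 0.04 [ 6.1 10.1]
cup2 0.05 [-5.2 -1.2]
cup2 0.06 [-16.5 -12.5]
```

Emit:
{"name": "servo_tool", "arguments": {"deltas": [{"x": -0.5,"y": -1,"z": 6,"roll": 0},{"x": 0,"y": 0,"z": 6,"roll": 0},{"x": 0,"y": 0,"z": 0,"roll": 0}]}}

```text
clock: 10.03
tcp_pos: [0.6187, 0.1943, -0.0117]
tcp_rot: [-0.001, -0.316, 0.949, 0.0]
wrist_force: [-0.6, -0.2, -0.3]
finger_gap: 1.003
grip_force: 0.0
```

Emit:
{"name": "servo_tool", "arguments": {"deltas": [{"x": 0,"y": 0,"z": 0,"roll": 0},{"x": 0,"y": 0,"z": 0,"roll": 0},{"x": 0,"y": 0,"z": 0,"roll": 0},{"x": 0,"y": 0,"z": 0,"roll": 0},{"x": 0,"y": 0,"z": 0,"roll": 0}], "fingers": 0.3}}

```text
clock: 10.45
tcp_pos: [0.6204, 0.1947, -0.0093]
tcp_rot: [0.001, -0.316, 0.949, -0.0]
wrist_force: [0.6, -0.3, 2.0]
finger_gap: 0.515
grip_force: 40.5
```

Emit:
{"name": "servo_tool", "arguments": {"deltas": [{"x": 0,"y": 0,"z": -20,"roll": 0},{"x": 0,"y": 0,"z": -35,"roll": 0},{"x": 0,"y": 0,"z": -30,"roll": 0.114},{"x": 0,"y": 0,"z": 0,"roll": 0.114},{"x": 0,"y": 0,"z": 0,"roll": 0.114},{"x": 0,"y": 0,"z": 0,"roll": 0.114},{"x": 0,"y": 0,"z": 0,"roll": 0.114},{"x": 0,"y": 0,"z": 0,"roll": 0}]}}

```text
clock: 11.12
tcp_pos: [0.6192, 0.1945, 0.0745]
tcp_rot: [-0.0, -0.035, 0.999, -0.0]
wrist_force: [-0.2, 0.0, -0.3]
finger_gap: 0.507
grip_force: 40.9
```

```bash
python3 p.py 442.8 90.4 75 94.15
```

```text
clk 11.12 tcp [619.2 194.5  74.5] phi 94.0 tilt [-0. -0.] gap 0.507 | d [183.3 -91.4  -0.4] roll -0.002 F [-0.2  0.  -0.3] j6 -1.49
```

Emit:
{"name": "servo_tool", "arguments": {"deltas": [{"x": 36.7,"y": -18.3,"z": 0,"roll": 0},{"x": 36.7,"y": -18.3,"z": 0,"roll": 0},{"x": 36.7,"y": -18.3,"z": 0,"roll": 0},{"x": 36.7,"y": -18.3,"z": 0,"roll": 0},{"x": 36.5,"y": -18.2,"z": 0,"roll": 0},{"x": 0,"y": 0,"z": 10,"roll": 0},{"x": 0,"y": 0,"z": 15,"roll": 0},{"x": 0,"y": 0,"z": 15,"roll": 0}]}}

```text
clock: 11.78
tcp_pos: [0.4436, 0.0898, 0.0351]
tcp_rot: [0.002, -0.037, 0.999, -0.0]
wrist_force: [-0.2, -0.1, -0.9]
finger_gap: 0.512
grip_force: 41.0
```

Emit:
{"name": "servo_tool", "arguments": {"deltas": [{"x": 0,"y": 0,"z": 0,"roll": 0},{"x": 0,"y": 0,"z": 0,"roll": 0},{"x": 0,"y": 0,"z": 0,"roll": 0}]}}

```text
clock: 12.03
tcp_pos: [0.444, 0.0902, 0.0353]
tcp_rot: [0.0, -0.037, 0.999, -0.0]
wrist_force: [-0.3, -0.6, -0.0]
finger_gap: 0.512
grip_force: 41.0
```

```bash
python3 p.py 442.8 90.4 1 94.15; cat > look.py <<'E'
import sys
from tips import *
k=int(sys.argv[1]);z=float(sys.argv[2])/1e3;W={1:(.4373,.1631),2:(.4428,.0904),3:(.4484,.0078),4:(.4553,-.0848)}[k]
for n in('scene','top'):
    c=camera(n);cv2.imwrite(f'pics/{n}_l.png',c['img'])
    try: r=cup(c,px(c,[*W,z+H[k]/1e3]),k,z);print(n,'off well',np.round((r[0]-W)*1e3,1),'r',round(r[1]*1e3,1),'handle',round(np.degrees(r[2]),1),round(r[3]*1e3,1))
    except Exception as e: print(n,e)
E
python3 look.py 2 43; python3 look.py 1 13
```

```text
clk 12.03 tcp [444.   90.2  35.3] phi 94.2 tilt [0.001 0.   ] gap 0.512 | d [ 1.2  0.3 34.3] roll 0.001 F [-0.3 -0.6 -0. ] j6 -1.67
scene off well [1.2 2. ] r 19.7 handle 162.7 104.2
top max() iterable argument is empty
scene off well [ 43.  -30.2] r 21.1 handle 163.0 112.4
top max() iterable argument is empty
```

Emit:
{"name": "servo_tool", "arguments": {"deltas": [{"x": 0.7,"y": 0,"z": 12,"roll": 0},{"x": 0,"y": 0,"z": 8,"roll": 0},{"x": 0,"y": 0,"z": 5,"roll": 0},{"x": 0,"y": 0,"z": 3,"roll": 0},{"x": 0,"y": 0,"z": 2,"roll": 0},{"x": 0,"y": 0,"z": 1,"roll": 0},{"x": 0,"y": 0,"z": 1,"roll": 0},{"x": 0,"y": 0,"z": 0,"roll": 0}]}}

```text
clock: 12.9
tcp_pos: [0.4427, 0.0901, 0.0036]
tcp_rot: [-0.0, -0.036, 0.999, 0.0]
wrist_force: [-3.3, -0.4, 4.7]
finger_gap: 0.515
grip_force: 41.5
```

Emit:
{"name": "servo_tool", "arguments": {"deltas": [{"x": 0,"y": 0,"z": 0.7,"roll": 0},{"x": 0,"y": 0,"z": 0.7,"roll": 0},{"x": 0,"y": 0,"z": 0,"roll": 0}]}}

```text
clock: 13.15
tcp_pos: [0.4428, 0.0901, 0.0035]
tcp_rot: [-0.001, -0.036, 0.999, -0.0]
wrist_force: [-7.6, -0.2, 13.8]
finger_gap: 0.515
grip_force: 42.4
```

Emit:
{"name": "servo_tool", "arguments": {"deltas": [{"x": 0,"y": 0,"z": 0,"roll": 0},{"x": 0,"y": 0,"z": 0,"roll": 0},{"x": 0,"y": 0,"z": 0,"roll": 0}], "fingers": 0.66}}

```text
clock: 13.4
tcp_pos: [0.4429, 0.0901, 0.0015]
tcp_rot: [0.0, -0.036, 0.999, -0.0]
wrist_force: [0.0, 0.4, -0.5]
finger_gap: 0.66
grip_force: 0.0
```

Emit:
{"name": "servo_tool", "arguments": {"deltas": [{"x": 0,"y": 0,"z": -15,"roll": 0},{"x": 0,"y": 0,"z": -30,"roll": 0},{"x": 0,"y": 0,"z": -30,"roll": 0},{"x": 0,"y": 0,"z": -25,"roll": -0.115},{"x": 0,"y": 0,"z": 0,"roll": -0.115},{"x": 0,"y": 0,"z": 0,"roll": -0.115},{"x": 0,"y": 0,"z": 0,"roll": -0.115},{"x": 0,"y": 0,"z": 0,"roll": -0.115}]}}

```text
clock: 14.07
tcp_pos: [0.4427, 0.0901, 0.1014]
tcp_rot: [0.0, -0.321, 0.947, -0.0]
wrist_force: [0.2, -0.2, -0.7]
finger_gap: 0.658
grip_force: 0.0
```

```bash
python3 look.py 2 13; python3 p.py 594.4 -190.7 35 132.2
```

```text
scene off well [-0.1 -3.2] r 20.8 handle -178.1 76.9
top max() iterable argument is empty
clk 14.17 tcp [442.5  90.1 101.1] phi 127.1 tilt [-0.  0.] gap 0.659 | d [  48.  -315.6   66.1] roll -0.09 F [0.6 0.6 0.9] j6 -2.24
```

Emit:
{"name": "servo_tool", "arguments": {"deltas": [{"x": 0,"y": 0,"z": 0,"roll": 0.125},{"x": 0,"y": 0,"z": 0,"roll": 0.125},{"x": 0,"y": 0,"z": 0,"roll": 0.125},{"x": 0,"y": 0,"z": 0,"roll": 0.125},{"x": 0,"y": 0,"z": 0,"roll": 0.125},{"x": 0,"y": 0,"z": 0,"roll": 0.125},{"x": 0,"y": 0,"z": 0,"roll": 0.125},{"x": 0,"y": 0,"z": 0,"roll": 0.125}], "fingers": 1.0}}

```text
clock: 14.83
tcp_pos: [0.4425, 0.0901, 0.101]
tcp_rot: [-0.0, 0.18, 0.984, -0.0]
wrist_force: [-0.1, 0.1, 0.3]
finger_gap: 0.993
grip_force: 0.0
```

Emit:
{"name": "servo_tool", "arguments": {"deltas": [{"x": 0,"y": 0,"z": 0,"roll": 0.125},{"x": 0,"y": 0,"z": 0,"roll": 0.125},{"x": 0,"y": 0,"z": 0,"roll": 0.125},{"x": 0,"y": 0,"z": 0,"roll": 0.125},{"x": 0,"y": 0,"z": 0,"roll": 0.125},{"x": 0,"y": 0,"z": 0,"roll": 0.125},{"x": 0,"y": 0,"z": 0,"roll": 0.125},{"x": 0,"y": 0,"z": 0,"roll": 0.125}]}}

```text
clock: 15.5
tcp_pos: [0.4425, 0.0901, 0.1011]
tcp_rot: [-0.0, 0.63, 0.777, -0.0]
wrist_force: [-0.3, 0.8, -0.2]
finger_gap: 1.001
grip_force: 0.0
```

Emit:
{"name": "servo_tool", "arguments": {"deltas": [{"x": 0,"y": 0,"z": 0,"roll": 0.125},{"x": 0,"y": 0,"z": 0,"roll": 0.125},{"x": 0,"y": 0,"z": 0,"roll": 0.125},{"x": 0,"y": 0,"z": 0,"roll": 0.125},{"x": 0,"y": 0,"z": 0,"roll": 0.125},{"x": 0,"y": 0,"z": 0,"roll": 0.125},{"x": 0,"y": 0,"z": 0,"roll": 0.125},{"x": 0,"y": 0,"z": 0,"roll": 0.125}]}}

```text
clock: 16.17
tcp_pos: [0.4425, 0.0901, 0.1011]
tcp_rot: [-0.0, 0.925, 0.38, -0.0]
wrist_force: [-0.5, -0.9, -0.1]
finger_gap: 0.997
grip_force: 0.0
```

```bash
python3 p.py 594.4 -190.7 35 -47.8
```

```text
clk 16.17 tcp [442.5  90.1 101.1] phi -45.4 tilt [-0. -0.] gap 0.997 | d [-89.2 306.5  66. ] roll 0.043 F [-0.5 -0.9 -0.1] j6 0.77
```

Emit:
{"name": "servo_tool", "arguments": {"deltas": [{"x": -11.1,"y": 38.3,"z": 0,"roll": 0},{"x": -11.1,"y": 38.3,"z": 0,"roll": 0},{"x": -11.1,"y": 38.3,"z": 0,"roll": 0},{"x": -11.1,"y": 38.3,"z": 0,"roll": 0},{"x": -11.2,"y": 38.3,"z": 0,"roll": 0},{"x": -11.2,"y": 38.3,"z": 0,"roll": 0},{"x": -11.2,"y": 38.3,"z": 0,"roll": 0},{"x": -11.2,"y": 38.3,"z": 0,"roll": 0}]}}

```text
clock: 16.83
tcp_pos: [0.5977, -0.191, 0.1007]
tcp_rot: [-0.0, 0.924, 0.382, -0.0]
wrist_force: [0.4, 1.0, -0.2]
finger_gap: 0.998
grip_force: 0.0
```

Emit:
{"name": "servo_tool", "arguments": {"deltas": [{"x": 0,"y": 0,"z": 22,"roll": 0.043},{"x": 0,"y": 0,"z": 22,"roll": 0},{"x": 0,"y": 0,"z": 22,"roll": 0},{"x": 0,"y": 0,"z": 0,"roll": 0},{"x": 0,"y": 0,"z": 0,"roll": 0}]}}

```text
clock: 17.25
tcp_pos: [0.5958, -0.1885, 0.0334]
tcp_rot: [-0.002, 0.932, 0.363, -0.001]
wrist_force: [0.0, -0.3, 0.3]
finger_gap: 0.998
grip_force: 0.0
```

```bash
python3 p.py 594.4 -190.7 -12 -47.8
```

```text
clk 17.25 tcp [ 595.8 -188.5   33.4] phi -47.4 tilt [-0.004  0.002] gap 0.998 | d [-2.4  0.9 45.4] roll 0.007 F [ 0.  -0.3  0.3] j6 0.36
```

Emit:
{"name": "servo_tool", "arguments": {"deltas": [{"x": -1,"y": 0.8,"z": 15,"roll": 0},{"x": 0,"y": 0,"z": 15,"roll": 0},{"x": 0,"y": 0,"z": 0,"roll": 0},{"x": 0,"y": 0,"z": 0,"roll": 0},{"x": 0,"y": 0,"z": 0,"roll": 0}]}}

```text
clock: 17.67
tcp_pos: [0.5982, -0.1908, 0.0073]
tcp_rot: [0.001, 0.931, 0.364, 0.001]
wrist_force: [-0.4, 0.4, 0.1]
finger_gap: 0.996
grip_force: 0.0
```

```bash
python3 p.py 594.4 -190.7 -12 -47.8; python3 tips.py; python3 -c "
import cv2
i=cv2.imread('pics/s_last.png');cv2.imwrite('pics/s9.png',cv2.resize(i[130:250,280:420],None,fx=5,fy=5,interpolation=2))"
```

```text
clk 17.67 tcp [ 598.2 -190.8    7.3] phi -47.3 tilt [ 0.003 -0.001] gap 0.996 | d [-2.8 -2.7 19.3] roll 0.009 F [-0.4  0.4  0.1] j6 0.36
finger 1 z expected 20.4 seen dark from 0.0953958787726128
finger -1 z expected 20.4 seen dark from None
```

View pics/s9.png

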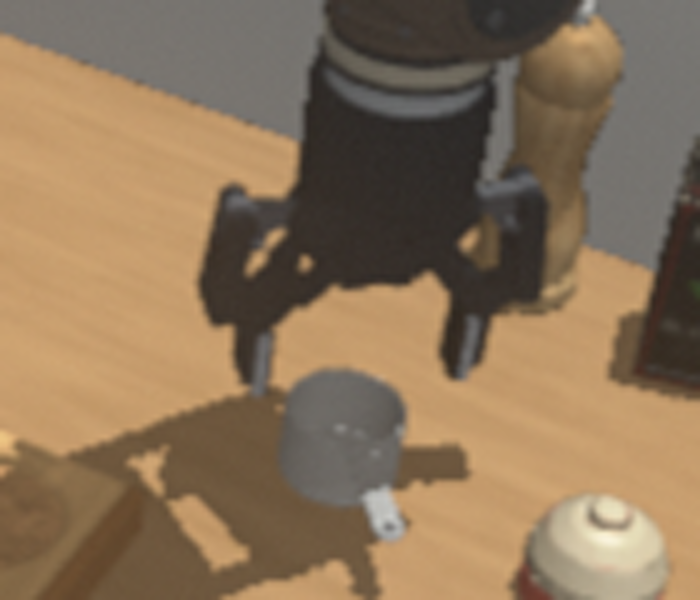

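The fingertips are at crop (255,390) and (460,375), straddling cup_3 with its rim at (343,410) and base at (340,465). I'll cast the midpoint again.

```bash
python3 p.py 594.4 -190.7 -12 -47.8; python3 - <<'E'
from m import *;import pickle
s=pickle.load(open('scene0.pkl','rb'))
p=(357/5+280-.4,382/5+130-.4)
for z in(.045,.05,.055,.06):print(z,np.round((onz(s,p,z)[0])*1e3,1))
p=(343/5+280-.4,410/5+130-.4);print('cup rim',onz(s,p,.04)*1e3)
E
```

```text
clk 17.72 tcp [ 598.3 -190.9    7.4] phi -47.3 tilt [ 0.003 -0.002] gap 0.999 | d [-2.8 -2.8 19.4] roll 0.009 F [-0.1  0.6  0.6] j6 0.36
0.045 [ 609.8 -188.2]
0.05 [ 604.2 -190.4]
0.055 [ 598.7 -192.5]
0.06 [ 593.1 -194.7]
cup rim [[ 593.73350974 -190.0818712 ]]
```

Emit:
{"name": "servo_tool", "arguments": {"deltas": [{"x": -2.5,"y": -2.5,"z": 8,"roll": 0.009},{"x": 0,"y": 0,"z": 8,"roll": 0},{"x": 0,"y": 0,"z": 6,"roll": 0},{"x": 0,"y": 0,"z": 0,"roll": 0},{"x": 0,"y": 0,"z": 0,"roll": 0}]}}

```text
clock: 18.13
tcp_pos: [0.5927, -0.1899, -0.0178]
tcp_rot: [-0.001, 0.933, 0.36, -0.001]
wrist_force: [0.3, 0.1, 0.6]
finger_gap: 1.0
grip_force: 0.0
```

```bash
python3 p.py 594.4 -190.7 -15 -47.8
```

```text
clk 18.13 tcp [ 592.7 -189.9  -17.8] phi -47.8 tilt [-0.002  0.001] gap 1.0 | d [ 0.7  1.8 -2.8] roll 0.0 F [0.3 0.1 0.6] j6 0.36
```

Emit:
{"name": "servo_tool", "arguments": {"deltas": [{"x": 0,"y": 0.8,"z": 0,"roll": 0},{"x": 0,"y": 0,"z": 0,"roll": 0},{"x": 0,"y": 0,"z": 0,"roll": 0},{"x": 0,"y": 0,"z": 0,"roll": 0},{"x": 0,"y": 0,"z": 0,"roll": 0}], "fingers": 0.4}}

```text
clock: 18.55
tcp_pos: [0.5948, -0.1912, -0.0157]
tcp_rot: [0.001, 0.933, 0.36, 0.001]
wrist_force: [0.0, -0.2, 3.0]
finger_gap: 0.645
grip_force: 42.6
```

Emit:
{"name": "servo_tool", "arguments": {"deltas": [{"x": 0,"y": 0,"z": -20,"roll": 0},{"x": 0,"y": 0,"z": -35,"roll": 0},{"x": 0,"y": 0,"z": -35,"roll": 0.11},{"x": 0,"y": 0,"z": 0,"roll": 0.11},{"x": 0,"y": 0,"z": 0,"roll": 0.11},{"x": 0,"y": 0,"z": 0,"roll": 0.11},{"x": 0,"y": 0,"z": 0,"roll": 0.11},{"x": 0,"y": 0,"z": 0,"roll": 0.113}]}}

```text
clock: 19.22
tcp_pos: [0.5935, -0.1906, 0.0729]
tcp_rot: [-0.0, 0.999, 0.034, -0.0]
wrist_force: [0.2, 0.7, -1.7]
finger_gap: 0.645
grip_force: 42.7
```

```bash
python3 p.py 448.4 7.8 75 -85.85
```

```text
clk 19.22 tcp [ 593.5 -190.6   72.9] phi -86.1 tilt [-0.001  0.   ] gap 0.645 | d [-131.2 -207.8   -1.9] roll -0.004 F [ 0.2  0.7 -1.7] j6 1.03
```

Emit:
{"name": "servo_tool", "arguments": {"deltas": [{"x": -18.7,"y": -29.7,"z": 0,"roll": 0},{"x": -18.7,"y": -29.7,"z": 0,"roll": 0},{"x": -18.7,"y": -29.7,"z": 0,"roll": 0},{"x": -18.7,"y": -29.7,"z": 0,"roll": 0},{"x": -18.7,"y": -29.7,"z": 0,"roll": 0},{"x": -18.7,"y": -29.7,"z": 0,"roll": 0},{"x": -18.8,"y": -29.6,"z": 0,"roll": -0.004},{"x": 0,"y": 0,"z": 20,"roll": 0}]}}

```text
clock: 19.88
tcp_pos: [0.4466, 0.0101, 0.0554]
tcp_rot: [-0.0, 0.999, 0.041, 0.002]
wrist_force: [0.9, 0.1, -1.0]
finger_gap: 0.642
grip_force: 42.7
```

Emit:
{"name": "servo_tool", "arguments": {"deltas": [{"x": 0,"y": 0,"z": 20,"roll": 0},{"x": 0,"y": 0,"z": 5,"roll": 0},{"x": 0,"y": 0,"z": 0,"roll": 0},{"x": 0,"y": 0,"z": 0,"roll": 0}]}}

```text
clock: 20.22
tcp_pos: [0.4481, 0.0065, 0.0284]
tcp_rot: [-0.0, 0.999, 0.039, -0.0]
wrist_force: [1.0, 0.0, -0.8]
finger_gap: 0.643
grip_force: 42.7
```

```bash
python3 p.py 448.4 7.8 -4 -85.85; python3 look.py 3 43
```

```text
clk 20.22 tcp [448.1   6.5  28.4] phi -85.6 tilt [-0.001  0.   ] gap 0.643 | d [ 0.4 -1.2 32.4] roll 0.005 F [ 1.   0.  -0.8] j6 1.28
scene off well [-2.6  1.6] r 24.2 handle -173.2 81.2
top max() iterable argument is empty
```

Emit:
{"name": "servo_tool", "arguments": {"deltas": [{"x": 0,"y": -1,"z": 12,"roll": 0.004},{"x": 0,"y": 0,"z": 8,"roll": 0},{"x": 0,"y": 0,"z": 4,"roll": 0},{"x": 0,"y": 0,"z": 3,"roll": 0},{"x": 0,"y": 0,"z": 1.5,"roll": 0},{"x": 0,"y": 0,"z": 1,"roll": 0},{"x": 0,"y": 0,"z": 0,"roll": 0}]}}

```text
clock: 20.9
tcp_pos: [0.448, 0.0077, -0.0011]
tcp_rot: [-0.0, 0.999, 0.037, 0.0]
wrist_force: [0.2, 0.1, -0.2]
finger_gap: 0.643
grip_force: 42.7
```

Emit:
{"name": "servo_tool", "arguments": {"deltas": [{"x": 0,"y": 0,"z": 1,"roll": 0},{"x": 0,"y": 0,"z": 1,"roll": 0},{"x": 0,"y": 0,"z": 0,"roll": 0}]}}

```text
clock: 21.15
tcp_pos: [0.4483, 0.0077, -0.0028]
tcp_rot: [0.0, 0.999, 0.037, 0.0]
wrist_force: [0.5, 0.8, 0.9]
finger_gap: 0.642
grip_force: 42.8
```

Emit:
{"name": "servo_tool", "arguments": {"deltas": [{"x": 0,"y": 0,"z": 0.8,"roll": 0},{"x": 0,"y": 0,"z": 0.8,"roll": 0},{"x": 0,"y": 0,"z": 0,"roll": 0}]}}

```text
clock: 21.4
tcp_pos: [0.4483, 0.0077, -0.0029]
tcp_rot: [-0.0, 0.999, 0.037, -0.001]
wrist_force: [-6.3, 0.8, 13.6]
finger_gap: 0.647
grip_force: 43.9
```

Emit:
{"name": "servo_tool", "arguments": {"deltas": [{"x": 0,"y": 0,"z": 0,"roll": 0},{"x": 0,"y": 0,"z": 0,"roll": 0},{"x": 0,"y": 0,"z": 0,"roll": 0}], "fingers": 0.78}}

```text
clock: 21.65
tcp_pos: [0.4479, 0.0078, -0.0049]
tcp_rot: [0.0, 0.999, 0.037, 0.0]
wrist_force: [0.0, 0.8, 0.2]
finger_gap: 0.779
grip_force: 0.0
```

Emit:
{"name": "servo_tool", "arguments": {"deltas": [{"x": 0,"y": 0,"z": -15,"roll": 0},{"x": 0,"y": 0,"z": -30,"roll": 0},{"x": 0,"y": 0,"z": -30,"roll": 0},{"x": 0,"y": 0,"z": -30,"roll": -0.12},{"x": 0,"y": 0,"z": 0,"roll": -0.122},{"x": 0,"y": 0,"z": 0,"roll": 0}]}}

```text
clock: 22.15
tcp_pos: [0.4496, 0.0074, 0.1023]
tcp_rot: [0.001, 0.987, 0.158, 0.002]
wrist_force: [-0.2, -0.3, -0.1]
finger_gap: 0.783
grip_force: 0.0
```

```bash
python3 look.py 3 13; python3 p.py 607.8 67 35 -72
```

```text
scene off well [ 1.3 -2.3] r 26.3 handle -178.6 83.4
top max() iterable argument is empty
clk 22.25 tcp [447.2   7.9  99.4] phi -72.1 tilt [-0.001  0.   ] gap 0.784 | d [171.   -6.8  64.2] roll -0.002 F [-0.6 -1.1 -0.5] j6 1.05
```

Emit:
{"name": "servo_tool", "arguments": {"deltas": [{"x": 34.2,"y": -1.4,"z": 0,"roll": 0},{"x": 34.2,"y": -1.4,"z": 0,"roll": 0},{"x": 34.2,"y": -1.4,"z": 0,"roll": 0},{"x": 34.2,"y": -1.3,"z": 0,"roll": 0},{"x": 34.2,"y": -1.3,"z": 0,"roll": 0},{"x": 0,"y": 0,"z": 25,"roll": 0},{"x": 0,"y": 0,"z": 25,"roll": 0}], "fingers": 1.0}}

```text
clock: 22.83
tcp_pos: [0.6105, 0.0679, 0.0493]
tcp_rot: [0.0, 0.988, 0.156, 0.001]
wrist_force: [-0.3, 0.1, -1.0]
finger_gap: 1.001
grip_force: 0.0
```

Emit:
{"name": "servo_tool", "arguments": {"deltas": [{"x": 0,"y": 0,"z": 14,"roll": 0},{"x": 0,"y": 0,"z": 0,"roll": 0},{"x": 0,"y": 0,"z": 0,"roll": 0},{"x": 0,"y": 0,"z": 0,"roll": 0}]}}

```text
clock: 23.17
tcp_pos: [0.6086, 0.0672, 0.0368]
tcp_rot: [0.0, 0.988, 0.157, 0.0]
wrist_force: [-0.0, 0.3, 0.7]
finger_gap: 0.999
grip_force: 0.0
```

```bash
python3 p.py 607.8 67 -14 -72
```

```text
clk 23.17 tcp [608.6  67.2  36.8] phi -72.0 tilt [ 0.001 -0.   ] gap 0.999 | d [-0.9 -0.1 50.8] roll 0.001 F [-0.   0.3  0.7] j6 1.2
```

Emit:
{"name": "servo_tool", "arguments": {"deltas": [{"x": -0.5,"y": 0,"z": 15,"roll": 0},{"x": 0,"y": 0,"z": 12,"roll": 0},{"x": 0,"y": 0,"z": 7,"roll": 0},{"x": 0,"y": 0,"z": 5,"roll": 0},{"x": 0,"y": 0,"z": 0,"roll": 0}]}}

```text
clock: 23.58
tcp_pos: [0.607, 0.0671, -0.0038]
tcp_rot: [-0.0, 0.988, 0.157, -0.001]
wrist_force: [0.1, 0.2, -0.9]
finger_gap: 1.001
grip_force: 0.0
```

Emit:
{"name": "servo_tool", "arguments": {"deltas": [{"x": 0,"y": 0,"z": 6,"roll": 0},{"x": 0,"y": 0,"z": 6,"roll": 0},{"x": 0,"y": 0,"z": 0,"roll": 0},{"x": 0,"y": 0,"z": 0,"roll": 0}]}}

```text
clock: 23.92
tcp_pos: [0.6076, 0.0672, -0.0152]
tcp_rot: [-0.0, 0.988, 0.157, -0.0]
wrist_force: [-0.2, 0.8, -0.2]
finger_gap: 0.999
grip_force: 0.0
```

Emit:
{"name": "servo_tool", "arguments": {"deltas": [{"x": 0,"y": 0,"z": 0,"roll": 0},{"x": 0,"y": 0,"z": 0,"roll": 0},{"x": 0,"y": 0,"z": 0,"roll": 0},{"x": 0,"y": 0,"z": 0,"roll": 0},{"x": 0,"y": 0,"z": 0,"roll": 0}], "fingers": 0.5}}

```text
clock: 24.33
tcp_pos: [0.6088, 0.0671, -0.0138]
tcp_rot: [0.0, 0.988, 0.157, 0.001]
wrist_force: [0.6, 0.9, 3.9]
finger_gap: 0.77
grip_force: 44.8
```

Gripped (gap 0.77, about 66 mm). I'll lift and turn to -85.85°.

Emit:
{"name": "servo_tool", "arguments": {"deltas": [{"x": 0,"y": 0,"z": -20,"roll": 0},{"x": 0,"y": 0,"z": -35,"roll": 0},{"x": 0,"y": 0,"z": -40,"roll": 0.12},{"x": 0,"y": 0,"z": 0,"roll": 0.122},{"x": 0,"y": 0,"z": 0,"roll": 0},{"x": 0,"y": 0,"z": 0,"roll": 0}]}}

```text
clock: 24.83
tcp_pos: [0.6069, 0.0672, 0.0793]
tcp_rot: [-0.0, 0.999, 0.038, -0.001]
wrist_force: [-0.2, 0.5, -1.9]
finger_gap: 0.767
grip_force: 45.1
```

```bash
python3 p.py 455.3 -84.8 75 -85.85
```

```text
clk 24.83 tcp [606.9  67.2  79.3] phi -85.6 tilt [-0.002 -0.   ] gap 0.767 | d [-162.8  139.9    4.6] roll 0.005 F [-0.2  0.5 -1.9] j6 1.44
```

Emit:
{"name": "servo_tool", "arguments": {"deltas": [{"x": -27.2,"y": 23.3,"z": 0,"roll": 0},{"x": -27.2,"y": 23.3,"z": 0,"roll": 0},{"x": -27.2,"y": 23.3,"z": 0,"roll": 0},{"x": -27.2,"y": 23.3,"z": 0,"roll": 0},{"x": -27.0,"y": 23.3,"z": 0,"roll": 0},{"x": -27.0,"y": 23.4,"z": 0,"roll": 0.004},{"x": 0,"y": 0,"z": 15,"roll": 0},{"x": 0,"y": 0,"z": 20,"roll": 0}]}}

```text
clock: 25.5
tcp_pos: [0.4544, -0.0856, 0.0443]
tcp_rot: [0.0, 0.999, 0.035, -0.0]
wrist_force: [0.9, 0.2, -1.8]
finger_gap: 0.763
grip_force: 45.1
```

Emit:
{"name": "servo_tool", "arguments": {"deltas": [{"x": 0,"y": 0,"z": 10,"roll": 0},{"x": 0,"y": 0,"z": 0,"roll": 0},{"x": 0,"y": 0,"z": 0,"roll": 0},{"x": 0,"y": 0,"z": 0,"roll": 0}]}}

```text
clock: 25.83
tcp_pos: [0.4561, -0.0841, 0.0352]
tcp_rot: [-0.0, 0.999, 0.036, -0.0]
wrist_force: [1.0, 0.1, -1.5]
finger_gap: 0.765
grip_force: 45.1
```

```bash
python3 p.py 455.3 -84.8 -2 -85.85;python3 look.py 4 48
```

```text
clk 25.83 tcp [456.1 -84.1  35.2] phi -85.9 tilt [-0.  0.] gap 0.765 | d [-0.8  0.7 37.2] roll -0.001 F [ 1.   0.1 -1.5] j6 1.1
scene off well [-0.4  2.7] r 30.2 handle -172.9 88.8
top max() iterable argument is empty
```

Emit:
{"name": "servo_tool", "arguments": {"deltas": [{"x": -0.5,"y": 0.7,"z": 14,"roll": 0},{"x": 0,"y": 0,"z": 8,"roll": 0},{"x": 0,"y": 0,"z": 5,"roll": 0},{"x": 0,"y": 0,"z": 3,"roll": 0},{"x": 0,"y": 0,"z": 1.5,"roll": 0},{"x": 0,"y": 0,"z": 1,"roll": 0},{"x": 0,"y": 0,"z": 1,"roll": 0},{"x": 0,"y": 0,"z": 0,"roll": 0}]}}

```text
clock: 26.6
tcp_pos: [0.4556, -0.0852, 0.0019]
tcp_rot: [0.0, 0.999, 0.035, 0.0]
wrist_force: [-0.4, -0.3, -0.8]
finger_gap: 0.765
grip_force: 45.1
```

Emit:
{"name": "servo_tool", "arguments": {"deltas": [{"x": 0,"y": 0,"z": 1,"roll": 0},{"x": 0,"y": 0,"z": 1,"roll": 0},{"x": 0,"y": 0,"z": 0,"roll": 0}]}}

```text
clock: 26.85
tcp_pos: [0.4553, -0.0851, -0.0003]
tcp_rot: [-0.0, 0.999, 0.035, -0.0]
wrist_force: [0.7, 0.5, -0.7]
finger_gap: 0.765
grip_force: 45.1
```

Emit:
{"name": "servo_tool", "arguments": {"deltas": [{"x": 0,"y": 0,"z": 0.8,"roll": 0},{"x": 0,"y": 0,"z": 0.8,"roll": 0},{"x": 0,"y": 0,"z": 0.8,"roll": 0},{"x": 0,"y": 0,"z": 0,"roll": 0}]}}

```text
clock: 27.18
tcp_pos: [0.4555, -0.0852, -0.0009]
tcp_rot: [-0.0, 0.999, 0.035, -0.001]
wrist_force: [-7.1, 1.7, 13.0]
finger_gap: 0.763
grip_force: 46.3
```

Emit:
{"name": "servo_tool", "arguments": {"deltas": [{"x": 0,"y": 0,"z": 0,"roll": 0},{"x": 0,"y": 0,"z": 0,"roll": 0},{"x": 0,"y": 0,"z": 0,"roll": 0}], "fingers": 0.9}}

```text
clock: 27.43
tcp_pos: [0.4555, -0.0852, -0.0026]
tcp_rot: [0.0, 0.999, 0.035, 0.0]
wrist_force: [-0.1, 0.2, 0.4]
finger_gap: 0.902
grip_force: 0.0
```

Emit:
{"name": "servo_tool", "arguments": {"deltas": [{"x": 0,"y": 0,"z": -15,"roll": 0},{"x": 0,"y": 0,"z": -30,"roll": 0},{"x": 0,"y": 0,"z": -35,"roll": 0},{"x": 0,"y": 0,"z": -35,"roll": 0},{"x": 0,"y": 0,"z": -35,"roll": 0},{"x": 0,"y": 20,"z": 0,"roll": 0},{"x": 0,"y": 40,"z": 0,"roll": 0},{"x": 0,"y": 40,"z": 0,"roll": 0}]}}

```text
clock: 28.1
tcp_pos: [0.463, -0.1855, 0.1485]
tcp_rot: [0.001, 0.999, 0.036, 0.001]
wrist_force: [0.7, 0.4, -0.4]
finger_gap: 0.901
grip_force: 0.0
```

Emit:
{"name": "servo_tool", "arguments": {"deltas": [{"x": 0,"y": 40,"z": 0,"roll": 0},{"x": 0,"y": 40,"z": 0,"roll": 0},{"x": 0,"y": 40,"z": 0,"roll": 0},{"x": 0,"y": 40,"z": 0,"roll": 0},{"x": 0,"y": 40,"z": 0,"roll": 0},{"x": 0,"y": 40,"z": 0,"roll": 0},{"x": 0,"y": 30,"z": 0,"roll": 0},{"x": 0,"y": 0,"z": 0,"roll": 0}]}}

```text
clock: 28.77
tcp_pos: [0.4803, -0.4599, 0.1465]
tcp_rot: [0.001, 0.999, 0.033, 0.0]
wrist_force: [-2.0, 0.0, -1.1]
finger_gap: 0.899
grip_force: 0.0
```

```bash
for k in 1 2 3 4; do python3 look.py $k 13; done; python3 -c "
import cv2,numpy as np
s=cv2.imread('pics/scene_l.png');t=cv2.imread('pics/top_l.png')
a=cv2.resize(s[150:270,160:320],(640,480),interpolation=2);b=cv2.resize(t[185:235,185:315],(312,120),interpolation=2)
o=np.zeros((600,640,3),np.uint8);o[:480]=a;o[480:,:312]=b;o[480:,320:480]=cv2.resize(t[135:185,120:187],(160,120));o[480:,480:]=cv2.resize(t[135:185,325:392],(160,120));cv2.imwrite('pics/f.png',o)"
```

```text
scene off well [ 0.3 -1.1] r 16.0 handle -177.0 69.9
top off well [ 0.8 -0.6] r 17.6 handle -176.2 71.4
scene off well [-0.2 -2.4] r 21.3 handle -177.7 76.7
top off well [ 0.3 -0.6] r 22.6 handle -176.0 78.4
scene off well [ 1.  -1.4] r 26.5 handle -177.6 83.7
top off well [ 0.8 -0.1] r 26.8 handle -177.4 85.1
scene off well [ 1.5 -1.2] r 31.8 handle -175.9 90.6
top off well [0.3 0.2] r 32.0 handle -176.0 90.5
```

View pics/f.png

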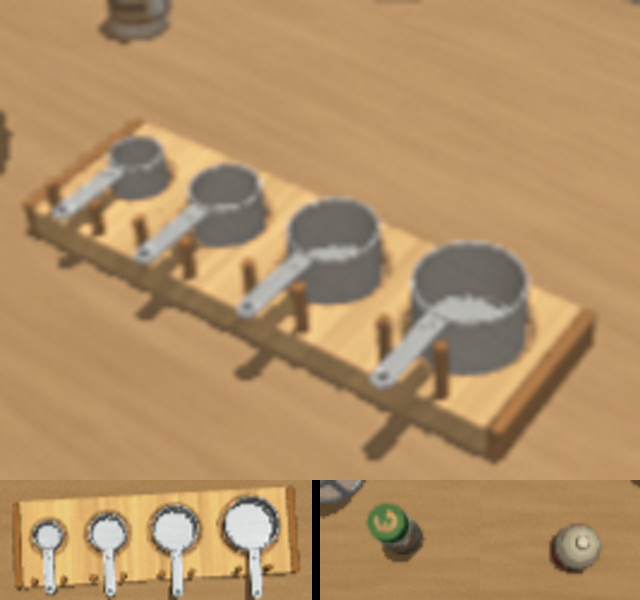

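All four cups sit level in their wells with their handles between the dowels. Tips are at about (62,212), (145,255), (247,308) and (382,377). The jar and timer are still standing where they were. Handing in.

```bash
python3 -c "
from workcell import close_job;print(close_job())"
```

```text
the job is handed in; nothing more can be done
None
```

I placed all four cups, smallest to largest, in their own wells with the handles between the dowels, left the egg timer and spice jar where they stood, and handed in at about 29 s of the 88 s; the final pictures showed every cup within about 2.5 mm of its well centre, but no verdict came back.

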